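# Count three hat-band slides out of the pouring cup

## Task

Pick up the steel pouring cup and, holding its spout low over the blue dish, tip it slowly until exactly three of its six brass band slides have slid out into the dish; the other three stay in the cup. Then stand the cup upright on its cork mat again and let go. Let no slide fall on the bench and leave the dish and everything else where they are.

Things in the scene. Friction and masses are not known exactly. Their poses are not given: they have to be found in the camera images.
- cup_grip (a point): Open steel pouring cup, 0.10 to 0.19 kg empty: box body 80 mm long (x), 39.0 wide outside (y), 45 high, sheet 2.5 thick; its side walls are flat and parallel: grip it there, across y. An open spout as wide as the body leads out at its -x end, its floor curving up to 0.4 rad. This point: middle of the body, 28 mm above its underside; x away from the spout, z up.
- cup_lip (a point): Middle of the cup's plain pouring edge, at (-86.4, 0, -14.5) mm from cup_grip in cup axes. With the spout end down and the tilt growing slowly, the slides push each other up the spout and drop off this edge one at a time: the first at 26 to 43 degrees (hidden friction), each next some 1 to 3 degrees later. Tilted back a few degrees, the rest stay in the cup.
- cup_inside (a point): Low in the middle of the cup, spout included: 27 mm towards the spout and 16 mm below cup_grip. A slide in the cup has its centre within 62 mm of it.
- mat: The cup's place: a thin cork mat 150 x 80 x 3 mm lying flat on the green bench, fixed. Origin in the middle of its underside; x along its long side. At the start the cup stands in the middle of it, its body 22 mm towards the mat's +x and its spout towards -x, roughly facing the robot.
- dish: Round blue glazed dish, outside radius 70 mm at the rim and 58 mm at the foot, 32 mm high, wall 4 mm, floor 6 mm thick, 0.45 kg, loose on the bench, empty at the start. Origin in the middle of its underside, z up.
- slide0_c (a point): One of the six equal brass hat-band slides: a flat bar 12 mm (x) by 30 mm (y) by 6 mm thick with two dark slots, 18 g (0.18 N at the wrist). At the start the six lie flat and crosswise, one behind the other, on the cup's floor. This point is its centre.
- slide1_c (a point): One of the six equal brass hat-band slides: a flat bar 12 mm (x) by 30 mm (y) by 6 mm thick with two dark slots, 18 g (0.18 N at the wrist). At the start the six lie flat and crosswise, one behind the other, on the cup's floor. This point is its centre.
- slide2_c (a point): One of the six equal brass hat-band slides: a flat bar 12 mm (x) by 30 mm (y) by 6 mm thick with two dark slots, 18 g (0.18 N at the wrist). At the start the six lie flat and crosswise, one behind the other, on the cup's floor. This point is its centre.
- slide3_c (a point): One of the six equal brass hat-band slides: a flat bar 12 mm (x) by 30 mm (y) by 6 mm thick with two dark slots, 18 g (0.18 N at the wrist). At the start the six lie flat and crosswise, one behind the other, on the cup's floor. This point is its centre.
- slide4_c (a point): One of the six equal brass hat-band slides: a flat bar 12 mm (x) by 30 mm (y) by 6 mm thick with two dark slots, 18 g (0.18 N at the wrist). At the start the six lie flat and crosswise, one behind the other, on the cup's floor. This point is its centre.
- slide5_c (a point): One of the six equal brass hat-band slides: a flat bar 12 mm (x) by 30 mm (y) by 6 mm thick with two dark slots, 18 g (0.18 N at the wrist). At the start the six lie flat and crosswise, one behind the other, on the cup's floor. This point is its centre.
- reel: Bystander: bare wooden thread reel standing on the bench, 40 mm across, 56 mm high. Origin under its middle.
- glue: Bystander: white plastic glue bottle with an orange cap, 46 mm across, 125 mm high. Origin under its middle.
- brush: Bystander: hat brush lying on the bench, 190 mm long along its x.
- hammer: Bystander: blocking hammer lying on the bench, 240 mm long along its x.
- pintin: Bystander: round pin tin with a red band, 64 mm across, 45 mm high. Origin under its middle.
Mind the look-alikes: they are no part of the job. Of the things like the mat, leave any that is black or purple; of the rest the larger one is meant.

How it is judged:
By the outcome, as a careful person would: the job done as asked, in the order asked, and still so for the second after the job is handed in, with the robot touching nothing.
It also fails if it takes over 72 s, if anything falls off the work surface, if the arm or the gripper's body presses on something with over 40 N, if the wrist force passes 120 N, or if a joint passes its speed limit or range.

## Robot

A 6-joint arm with a two-finger parallel gripper is mounted at the origin on the work surface. World frame = base frame: x ahead of the robot, y to its left, z up, the work surface at z = 0. Lengths are in m, angles in degrees, forces in N, time in s.
With the tool pointing down it reaches from about 0.3 to 0.75 m from the base axis. Payload 8.5 kg.
Tool frame: the origin (TCP) lies on the centre line of the jaws, within the pads' length; the fingertips stand 11 mm ahead of it and the grasp point (between the pads) lies 8 mm behind it; x points along the fingers, y is the direction in which the jaws open and shut, and the axes are right-handed (so a half turn about x gives the same grasp; the last joint's range is limited). The gripper opens to 85 mm and grips with 20 to 120 N. Pads are 22 mm wide; open, the fingers measure 114 mm over their backs; the gripper's body (76 mm by 85 mm) begins 54 mm behind the grasp point. The pads swing forward as they close: fully open they stand 13 mm farther back than shut.
Start: joints at [-84.528, 21.807, 74.336, -0, 83.858, -12.336], TCP at [0.168, -0.524, 0.242] pointing down, gripper open.
Joint ranges: [-178.18, 178.18], [-50.72, 133.34], [12.68, 142.11], [-81.47, 261.47], [9.98, 163.14], [-165.26, 165.26]. Speed limits (degrees/s): [136.94, 136.94, 180, 180, 180, 180].

## Interface

Orientations are given as a 3x3 rotation matrix whose columns are the frame's x, y, z axes.
In Python, from rig import env gives the robot as it stands.
- The arm moves only by the tool carry_out, never from a script. Its argument "motion" is a list that holds one entry, the list of rows, each a list of 7 numbers: the shift along the tool's x, y, z in cm, then the turn, a rotation vector about the tool's x, y, z in rad, then the finger opening in cm, from 0 to 8.54. A call has 1 to 5 rows; each row is the pose to reach, as a shift and turn from the pose commanded when the call began, along the tool's axes at that moment; what a row does not reach only later rows make up. A row lasts 1/12 s, in which the tool goes at most 41.7 mm and 7.16 degrees, less where a joint would pass 70% of its speed; a pose out of reach is approached as far as the arm can. A call with a gripper value outside its range is refused whole. The fingers move at their own pace and stop on an object; "grip_force" is the grip in N (left out, the last holds). Time passes only in rows, so rows that repeat a pose let the fingers close. It gives the time, the measured TCP pose, the force and the opening at its end, in the units of the state.
- env.observe(): the state, without advancing time (a new reading comes with each control period).
- env.get_image(name): name is "scene" or "top" or "wrist"; returns a dict with "image" (420x560x3 uint8, red, green, blue), "fov_y" (degrees; the focal length in pixels is half the picture's height over the tangent of half this angle, whatever the lens; pixels are square), "cx", "cy" (the principal point, pixels), "k1" (the pictures are not rectified: a ray, as slopes to the right and down, at radius r is drawn at 1 + k1 r^2 times it, then the intrinsics apply), "R" (3x3) and "t" (3): a world point X has camera coordinates R X + t. Camera axes: x right, y down, z forward; pixel columns grow to the right and rows downward; lengths in m; the calibration is good to about 2 mm. A picture is of the moment at which its call begins. There is no depth.
- env.close_job(): hands the job in, once; it reports no verdict.
The state is a dict: "time_s": time; "q": joint angles; "qvel": joint speeds; "joint_efforts": joint torques, N m; "position": TCP position; "tool_rot": TCP orientation; "ft_force": force on the tool from outside, world axes, zero at the start; "wrist_torque": the same for the moment, N m; "grip_width": finger opening in m.
Only numpy, scipy, OpenCV 4.12 (cv2) and the standard library are available. Lean on these libraries where they do the work, as an engineer would, in place of code of your own. Each camera call takes 0.05 s, during which the arm holds its last target. There are 200 camera calls.

## Working session

There is one attempt and no reset: what is moved stays moved. The work goes in short steps, Python scripts to look and compute and a tool call to move; the robot and the scene stay as the last step left them, time stands still between calls to the robot, and variables do not carry over. Pictures are saved under pics/ and viewed, on a budget of 10 in all, crops included, one or two more only if the job needs it, and the job is handed in when it is done.

Besides the shell and the picture viewer there is one more tool, called after "Request:" in YAML: its name, and indented under it one key for each argument. carry_out: Moves the arm, as the interface text tells. Its arguments: {"type":"object","properties":{"motion":{"type":"array","items":{"type":"array","items":{"type":"array","items":{"type":"number"}}}},"grip_force":{"type":"number"}},"required":["motion"]}

```bash
ls; mkdir -p pics; cat > h.py <<'E'
import numpy as np, cv2
from rig import env
def save(n,f):
    d=env.get_image(n); cv2.imwrite(f,cv2.cvtColor(d["image"],cv2.COLOR_RGB2BGR)); np.save(f[:-4]+'.npy',d,allow_pickle=True); return d
def K(d):
    f=d["image"].shape[0]/2/np.tan(np.radians(d["fov_y"])/2); return np.array([[f,0,d["cx"]],[0,f,d["cy"]],[0,0,1.]])
def ray(d,px):
    u=cv2.undistortPoints(np.array(px,float).reshape(-1,1,2),K(d),np.array([d["k1"],0,0,0.])).reshape(-1,2)
    R=np.array(d["R"]);t=np.array(d["t"]); return -R.T@t, np.c_[u,np.ones(len(u))]@R
def onplane(d,px,z):
    c,v=ray(d,px); return c+v*((z-c[2])/v[:,2])[:,None]
def proj(d,X):
    return cv2.projectPoints(np.array(X,float).reshape(-1,1,3),cv2.Rodrigues(np.array(d["R"]))[0],np.array(d["t"],float),K(d),np.array([d["k1"],0,0,0.]))[0].reshape(-1,2)
def load(f): return np.load(f,allow_pickle=True).item()
E
python3 - <<'E'
from h import *
a=save("scene","pics/s0.png");b=save("top","pics/t0.png")
for d in(a,b): print(d["fov_y"],d["k1"],-np.array(d["R"]).T@np.array(d["t"]))
cv2.imwrite("pics/m0.png",np.vstack([cv2.imread("pics/t0.png")]))
print(env.observe())
E
```

```text
pics
49.855586966745925 -0.09374213055132186 [ 1.15587356 -0.27888714  0.87529146]
49.66819155388632 -0.1420736437043025 [ 0.36593021 -0.02408088  0.96817453]
{'time_s': 0.1, 'q': array([-8.45275104e+01,  2.18365656e+01,  7.43778149e+01, -8.19566708e-05,
        8.38576258e+01, -1.23359125e+01]), 'qvel': array([-0.07895261, -0.07912666, -0.12098121,  0.03230411, -0.00039248,
        0.03393768]), 'joint_efforts': array([ 4.72787666e-03, -4.49214435e+01, -2.31654489e+01, -2.18857426e-04,
        3.63945161e-03,  6.86213454e-06]), 'position': array([ 0.16818225, -0.52340556,  0.24179408]), 'tool_rot': array([[-1.21268936e-04,  3.05834999e-01, -9.52084523e-01],
       [ 1.25088339e-03, -9.52083739e-01, -3.05834906e-01],
       [-9.99999210e-01, -1.22803499e-03, -2.67105738e-04]]), 'ft_force': array([-0.05939514,  0.15601058,  0.45726996]), 'wrist_torque': array([ 0.01000902, -0.02323686, -0.01971009]), 'grip_width': 0.08562566759092897}
```

View pics/t0.png

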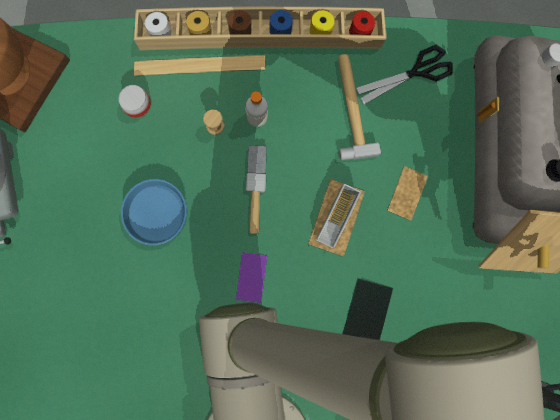

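View pics/s0.png

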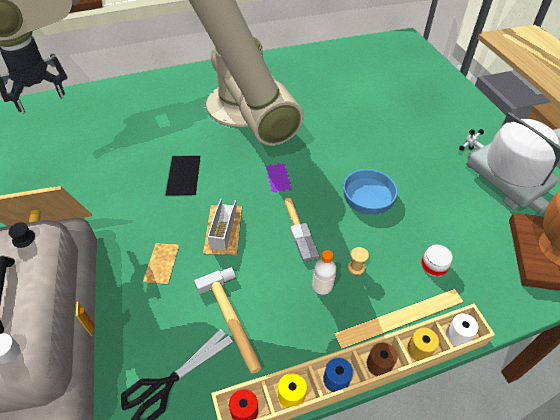

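The top view shows the cup on the larger cork mat at about (337,217) with its spout toward the lower left, and the dish at (154,212). Between them are the brush at (256,190), lying flat, and the glue at (257,110), the only tall thing. The scene view agrees.

```bash
python3 - <<'E'
from h import *
d=load("pics/t0.npy"); im=d["image"]; hsv=cv2.cvtColor(im,cv2.COLOR_RGB2HSV)
roi=np.zeros(im.shape[:2],np.uint8); roi[170:265,295:375]=255
notgreen=(cv2.inRange(hsv,(60,80,0),(95,255,255))==0).astype(np.uint8)*255
m=cv2.morphologyEx(notgreen&roi,cv2.MORPH_OPEN,np.ones((3,3)))
c=max(cv2.findContours(m,0,2)[0],key=cv2.contourArea)
box=cv2.boxPoints(cv2.minAreaRect(c)); P=onplane(d,box,.003); print("mat",P.round(4),[np.linalg.norm(P[i]-P[i-1]).round(4) for i in range(4)],P.mean(0))
g=cv2.inRange(hsv,(0,0,60),(180,50,255))&roi
g=cv2.morphologyEx(g,cv2.MORPH_CLOSE,np.ones((9,9)))
c=max(cv2.findContours(g,0,2)[0],key=cv2.contourArea); box=cv2.boxPoints(cv2.minAreaRect(c)); P=onplane(d,box,.048); print("cup",box.round(1),P.round(4),[np.linalg.norm(P[i]-P[i-1]).round(4) for i in range(4)])
b=cv2.inRange(hsv,(98,90,40),(120,255,255)); b[:,230:]=0; b[:160]=0
c=max(cv2.findContours(b,0,2)[0],key=cv2.contourArea); P=onplane(d,cv2.convexHull(c).reshape(-1,2),.032)
(x,y),r=cv2.minEnclosingCircle(P[:,:2].astype(np.float32)); print("dish",x,y,r)
print("px",proj(d,[[x,y,.032]]))
for n,px,z in(("glue",(257,97),.125),("reel",(213,116),.056),("brush",(256,182),.03)): print(n,onplane(d,[px],z))
big=cv2.resize(im[170:270,290:390],(600,600),interpolation=cv2.INTER_CUBIC); cv2.imwrite("pics/c0.png",cv2.cvtColor(big,cv2.COLOR_RGB2BGR))
# gripper in tool frame / cup grasp orientation later
E
```

```text
mat [[ 0.4141 -0.1132  0.003 ]
 [ 0.5562 -0.1657  0.003 ]
 [ 0.5282 -0.2445  0.003 ]
 [ 0.3864 -0.1903  0.003 ]] [np.float64(0.0819), np.float64(0.1515), np.float64(0.0837), np.float64(0.1518)] [ 0.47121161 -0.17843574  0.003     ]
cup [[315.3 239.7]
 [342.7 182.4]
 [361.3 191.3]
 [333.9 248.6]] [[ 0.4205 -0.1263  0.048 ]
 [ 0.5384 -0.1867  0.048 ]
 [ 0.5193 -0.2251  0.048 ]
 [ 0.4017 -0.1639  0.048 ]] [np.float64(0.0421), np.float64(0.1325), np.float64(0.0429), np.float64(0.1326)]
dish 0.48521125316619873 0.20831042528152466 0.06990145146846771
px [[153.30997918 211.21414589]]
glue [[ 0.69550173 -0.01172631  0.125     ]]
reel [[0.68147193 0.08172919 0.056     ]]
brush [[ 0.54457023 -0.00667979  0.03      ]]
```

View pics/c0.png

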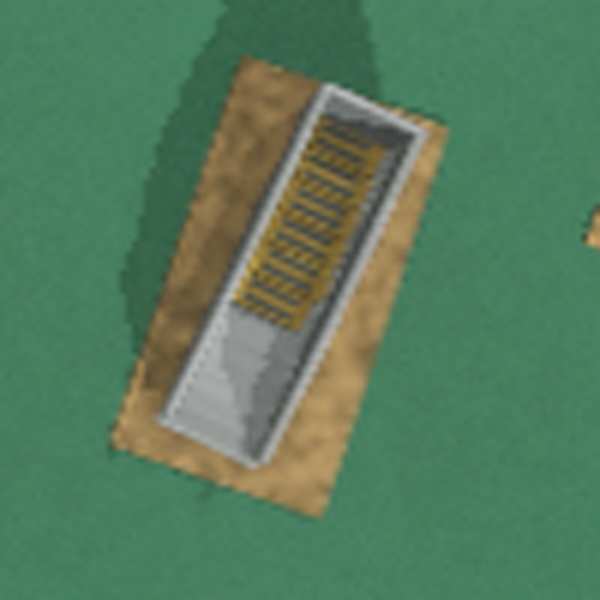

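```bash
cat >> h.py <<'E'
from scipy.spatial.transform import Rotation as Ro
def cupR(yaw,tilt):  # cup axes in world; tilt = spout down
    return (Ro.from_euler('z',yaw,degrees=True)*Ro.from_euler('y',-tilt,degrees=True)).as_matrix()
def toolR(yaw,tilt,s=-1):  # tool x=-cup z, tool y = s*cup y
    C=cupR(yaw,tilt); x=-C[:,2]; y=s*C[:,1]; return np.c_[x,y,np.cross(x,y)]
def delta(p,R):
    o=env.observe(); T=np.array(o["tool_rot"]); 
    print("shift cm",(T.T@(np.array(p)-o["position"])*100).round(2),"rot",Ro.from_matrix(T.T@R).as_rotvec().round(3))
def st():
    o=env.observe(); print(round(o["time_s"],2),o["position"].round(4),"q",o["q"].round(1),"F",o["ft_force"].round(2),"M",o["wrist_torque"].round(3),"w",round(o["grip_width"],4)); return o
E
python3 - <<'E'
from h import *
d=env.get_image("wrist"); o=env.observe(); T=o["tool_rot"]; R=np.array(d["R"])
print("cam in tool",T.T@(-R.T@d["t"]-o["position"]),"axis",T.T@R[2],d["fov_y"])
delta([.493,-.188,.20],toolR(-27,0))
E
```

```text
cam in tool [-0.13117489 -0.00077717 -0.08033922] axis [9.50770793e-01 1.64413863e-04 3.09894937e-01] 59.662153653785246
shift cm [  4.22 -22.   -41.18] rot [0.782 0.    0.001]
```

Request:
carry_out:
  motion:
    - [[0.3,-1.8,-3.4,0.07,0,0,8.5],[0.7,-3.6,-6.8,0.14,0,0,8.5],[1,-5.4,-10.2,0.21,0,0,8.5],[1.4,-7.2,-13.6,0.28,0,0,8.5],[1.7,-9,-17,0.35,0,0,8.5]]

```text
time_s: 0.57
position: [0.3034, -0.3843, 0.2249]
tool_rot: [[-0.0, -0.043, -0.999], [0.001, -0.999, 0.043], [-1.0, -0.001, 0.0]]
ft_force: [-0.4, -0.5, 0.1]
grip_width: 0.085
```

Request:
carry_out:
  motion:
    - [[0.3,-2.8,-2.5,0.07,0,0,8.5],[0.6,-5.6,-5,0.14,0,0,8.5],[0.9,-8.4,-7.5,0.21,0,0,8.5],[1.2,-11.2,-10,0.28,0,0,8.5],[1.5,-14,-12.5,0.35,0,0,8.5]]

```text
time_s: 0.98
position: [0.4339, -0.2493, 0.2101]
tool_rot: [[-0.0, -0.383, -0.924], [0.0, -0.924, 0.383], [-1.0, -0.0, 0.0]]
ft_force: [0.3, -0.2, -0.2]
grip_width: 0.0849
```

```bash
python3 - <<'E'
from h import *
st();delta([.493,-.188,.20],toolR(-27,0))
E
```

```text
0.98 [ 0.4339 -0.2493  0.2101] q [-43.5  18.4  85.2  -0.   76.3  69. ] F [ 0.32 -0.17 -0.18] M [ 0.013 -0.002 -0.001] w 0.0849
shift cm [ 1.01 -7.93 -3.12] rot [0.078 0.    0.   ]
```

Request:
carry_out:
  motion:
    - [[0.3,-2.6,-1,0.03,0,0,8.5],[0.6,-5.2,-2,0.06,0,0,8.5],[1,-7.9,-3.1,0.078,0,0,8.5],[1,-7.9,-3.1,0.078,0,0,8.5],[1,-7.9,-3.1,0.078,0,0,8.5]]

```text
time_s: 1.4
position: [0.492, -0.1886, 0.1998]
tool_rot: [[-0.001, -0.448, -0.894], [0.001, -0.894, 0.448], [-1.0, -0.0, 0.001]]
ft_force: [-0.2, -0.5, 0.6]
grip_width: 0.0849
```

```bash
python3 - <<'E'
from h import *
st(); d=save("wrist","pics/w1.png")
# expected body corners at rim & predicted
C=cupR(-27,0)
for x,y in((40,19.5),(40,-19.5),(-40,19.5),(-40,-19.5)): print((x,y),proj(d,[np.array([.493,-.188,.031])+C@np.array([x,y,17])/1000]).round(1))
E
```

```text
1.4 [ 0.492  -0.1886  0.1998] q [-33.9  21.6  82.1  -0.   76.3  82.8] F [-0.16 -0.5   0.6 ] M [-0.044 -0.023 -0.004] w 0.0849
(40, 19.5) [[246.8 150. ]]
(40, -19.5) [[297.5 150.4]]
(-40, 19.5) [[248.1 246.3]]
(-40, -19.5) [[294.8 246.6]]
```

View pics/w1.png

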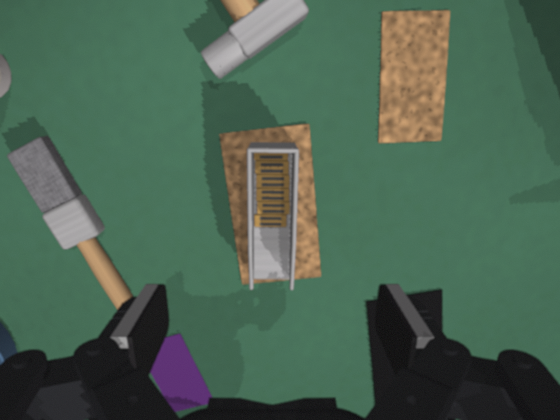

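The wrist picture shows the cup at columns 247–299, with its back rim at row 146 and its lip at row 288. It is within about 3 mm of the estimate and aligned with the jaws.

```bash
python3 - <<'E'
from h import *
st();delta([.495,-.189,.023],toolR(-27,0))
E
```

```text
1.45 [ 0.4915 -0.1894  0.2   ] q [-34.   21.5  82.2  -0.   76.3  82.7] F [-0.28 -0.72 -0.78] M [-0.022 -0.01  -0.021] w 0.0847
shift cm [17.7  -0.2  -0.31] rot [ 0.005  0.001 -0.   ]
```

Request:
carry_out:
  motion:
    - [[3,-0.2,-0.3,0.005,0,0,8.5],[6,-0.2,-0.3,0.005,0,0,8.5],[9,-0.2,-0.3,0.005,0,0,8.5],[11,-0.2,-0.3,0.005,0,0,8.5],[13,-0.2,-0.3,0.005,0,0,8.5]]

```text
time_s: 1.87
position: [0.4942, -0.1901, 0.0691]
tool_rot: [[-0.001, -0.456, -0.89], [0.0, -0.89, 0.456], [-1.0, 0.0, 0.001]]
ft_force: [0.3, -1.5, 0.4]
grip_width: 0.0852
```

Request:
carry_out:
  motion:
    - [[1.2,0,0,0,0,0,8.5],[2.4,0,0,0,0,0,8.5],[3.6,0,0,0,0,0,8.5],[4.7,0,0,0,0,0,8.5],[4.7,0,0,0,0,0,8.5]]

```text
time_s: 2.28
position: [0.4938, -0.1898, 0.0218]
tool_rot: [[-0.003, -0.456, -0.89], [0.002, -0.89, 0.456], [-1.0, -0.0, 0.003]]
ft_force: [-0.6, 0.2, -0.3]
grip_width: 0.0849
```

Request:
carry_out:
  motion:
    - [[0,0,0,0,0,0,6],[0,0,0,0,0,0,5],[0,0,0,0,0,0,4.4],[0,0,0,0,0,0,4],[0,0,0,0,0,0,3.7]]
  grip_force: 50

```text
time_s: 2.7
position: [0.4954, -0.1895, 0.0241]
tool_rot: [[0.001, -0.455, -0.891], [-0.001, -0.891, 0.455], [-1.0, 0.0, -0.001]]
ft_force: [-0.7, -1.0, 4.9]
grip_width: 0.0381
```

Request:
carry_out:
  motion:
    - [[0,0,0,0,0,0,3.4],[0,0,0,0,0,0,3],[0,0,0,0,0,0,3],[0,0,0,0,0,0,3],[0,0,0,0,0,0,3]]

```text
time_s: 3.12
position: [0.4954, -0.1895, 0.0241]
tool_rot: [[0.001, -0.455, -0.891], [-0.001, -0.891, 0.455], [-1.0, 0.0, -0.001]]
ft_force: [-1.6, -0.7, 6.0]
grip_width: 0.0385
```

```bash
python3 - <<'E'
from h import *
o=st();print(o["tool_rot"].round(3))
E
```

```text
3.12 [ 0.4954 -0.1895  0.0241] q [-33.7  34.9  93.8  -0.   51.2  83.3] F [-1.63 -0.68  5.99] M [-0.05   0.273  0.049] w 0.0385
[[ 0.001 -0.455 -0.891]
 [-0.001 -0.891  0.455]
 [-1.     0.    -0.001]]
```

Request:
carry_out:
  motion:
    - [[-0.5,0,0,0,0,0,3],[-1.5,0,0,0,0,0,3],[-3,0,0,0,0,0,3],[-4.5,0,0,0,0,0,3],[-6,0,0,0,0,0,3]]

```text
time_s: 3.53
position: [0.495, -0.189, 0.0845]
tool_rot: [[-0.0, -0.455, -0.891], [0.0, -0.891, 0.455], [-1.0, -0.0, 0.0]]
ft_force: [0.1, 1.0, -1.9]
grip_width: 0.0386
```

Request:
carry_out:
  motion:
    - [[-2,0,0,0,0,0,3],[-4,0,0,0,0,0,3],[-6,0,0,0,0,0,3],[-7,0,0,0,0,0,3],[-7,0,0,0,0,0,3]]

```text
time_s: 3.95
position: [0.4959, -0.1895, 0.1561]
tool_rot: [[0.004, -0.455, -0.891], [-0.003, -0.891, 0.455], [-1.0, 0.0, -0.005]]
ft_force: [0.2, -0.4, -2.5]
grip_width: 0.0382
```

```bash
cat >> h.py <<'E'
dish=np.array([.485,.208])
def pourp(yaw,tilt,zlip=.042,off=.015):
    C=cupR(yaw,tilt); lip=np.array([*(dish+off*C[:2,0]/np.linalg.norm(C[:2,0])),zlip])
    grip=lip-C@np.array([-.0864,0,-.0145]); R=toolR(yaw,tilt); return grip+.008*R[:,0],R
E
python3 - <<'E'
from h import *
st()
p,R=pourp(50,0,.14); print(p); delta(p,R)
E
```

```text
3.95 [ 0.4959 -0.1895  0.1561] q [-33.7  24.4  85.6   0.   69.8  83.3] F [ 0.21 -0.41 -2.48] M [ 0.003 -0.046  0.004] w 0.0382
[0.55017866 0.28567691 0.1465    ]
shift cm [  0.86 -44.79  16.77] rot [-1.345 -0.004 -0.004]
```

Request:
carry_out:
  motion:
    - [[0,-1.1,0.4,-0.04,0,0,3],[0.1,-3.3,1.2,-0.11,0,0,3],[0.1,-5.9,2.2,-0.18,0,0,3],[0.2,-8.6,3.2,-0.26,0,0,3],[0.2,-11.2,4.2,-0.336,0,0,3]]

```text
time_s: 4.37
position: [0.5079, -0.0681, 0.1501]
tool_rot: [[-0.003, -0.13, -0.991], [0.001, -0.991, 0.13], [-1.0, -0.001, 0.003]]
ft_force: [0.3, -0.9, -2.3]
grip_width: 0.0382
```

Request:
carry_out:
  motion:
    - [[0,-2.4,0.1,-0.067,0,0,3],[0.1,-4.8,0.1,-0.134,0,0,3],[0.1,-7.2,0.2,-0.2,0,0,3],[0.2,-9.6,0.2,-0.27,0,0,3],[0.2,-12,0.3,-0.336,0,0,3]]

```text
time_s: 4.78
position: [0.5211, 0.0511, 0.1481]
tool_rot: [[-0.003, 0.204, -0.979], [0.001, -0.979, -0.204], [-1.0, -0.001, 0.003]]
ft_force: [0.2, -0.2, -1.9]
grip_width: 0.0383
```

Request:
carry_out:
  motion:
    - [[0,-2.3,-0.7,-0.067,0,0,3],[0.1,-4.6,-1.5,-0.134,0,0,3],[0.1,-6.8,-2.2,-0.2,0,0,3],[0.2,-9.1,-3,-0.27,0,0,3],[0.2,-11.4,-3.7,-0.336,0,0,3]]

```text
time_s: 5.2
position: [0.5345, 0.17, 0.1459]
tool_rot: [[-0.003, 0.515, -0.857], [-0.0, -0.857, -0.515], [-1.0, -0.001, 0.003]]
ft_force: [0.2, -0.7, -2.8]
grip_width: 0.0385
```

Request:
carry_out:
  motion:
    - [[0,-2.5,-1.9,-0.08,0,0,3],[0.1,-4.9,-3.7,-0.16,0,0,3],[0.1,-7,-5.3,-0.24,0,0,3],[0.2,-8.5,-6.4,-0.3,0,0,3],[0.2,-9.5,-7.2,-0.336,0,0,3]]

```text
time_s: 5.62
position: [0.5476, 0.2889, 0.1437]
tool_rot: [[-0.003, 0.77, -0.638], [-0.0, -0.638, -0.77], [-1.0, -0.002, 0.002]]
ft_force: [-0.1, -0.2, -2.3]
grip_width: 0.0385
```

```bash
python3 - <<'E'
from h import *
st()
p,R=pourp(50,0,.14); delta(p,R)
p,R=pourp(50,18,.06); delta(p,R)
a=save("scene","pics/s2.png"); w=save("wrist","pics/w2.png"); cv2.imwrite("pics/v2.png",cv2.resize(np.hstack([cv2.imread("pics/s2.png")[100:420],cv2.imread("pics/w2.png")[100:420]]),(800,229)))
E
```

```text
5.62 [0.5476 0.2889 0.1437] q [16.9 33.4 71.3  0.  75.5 56.5] F [-0.08 -0.21 -2.29] M [ 0.078 -0.028 -0.005] w 0.0385
shift cm [-0.28  0.41  0.09] rot [0.006 0.002 0.002]
shift cm [5.09 0.41 0.7 ] rot [0.005 0.316 0.003]
```

View pics/v2.png

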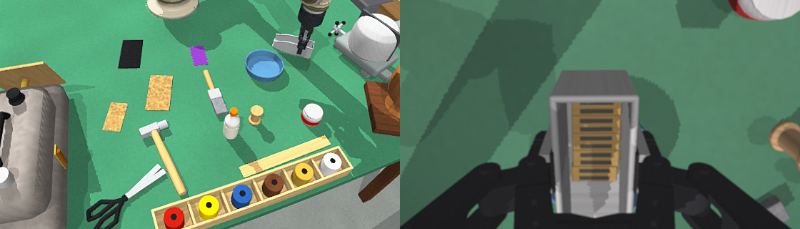

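The cup is up next to the dish with all six slides still in it. The scene camera sees the spout and the dish from the side, with the dish at about (265,65) in the reduced picture.

Request:
carry_out:
  motion:
    - [[0.5,0.1,0.1,0,0.03,0,3],[1,0.2,0.1,0,0.06,0,3],[1.5,0.3,0.2,0,0.09,0,3],[2,0.4,0.3,0,0.12,0,3],[2.5,0.4,0.4,0.005,0.16,0,3]]

```text
time_s: 6.13
position: [0.5493, 0.2798, 0.1197]
tool_rot: [[0.103, 0.761, -0.64], [0.122, -0.649, -0.751], [-0.987, -0.001, -0.16]]
ft_force: [-0.3, 0.4, -1.9]
grip_width: 0.0383
```

Request:
carry_out:
  motion:
    - [[0.5,0,0,0,0.03,0,3],[1,0,0,0,0.06,0,3],[1.5,0,0,0,0.09,0,3],[2,0,0,0,0.12,0,3],[2.5,0,0,0,0.16,0,3]]

```text
time_s: 6.55
position: [0.5518, 0.2829, 0.0952]
tool_rot: [[0.204, 0.761, -0.616], [0.24, -0.648, -0.722], [-0.949, -0.001, -0.315]]
ft_force: [-0.4, 0.5, -1.9]
grip_width: 0.0387
```

```bash
python3 - <<'E'
from h import *
st()
for t,z in((18,.042),(24,.042)):
    p,R=pourp(50,t,z); delta(p,R)
E
```

```text
6.55 [0.5518 0.2829 0.0952] q [11.7 31.3 87.6 15.3 47.5 43.1] F [-0.38  0.48 -1.9 ] M [-0.21   0.111  0.025] w 0.0387
shift cm [ 1.76 -0.3   1.13] rot [-0.007 -0.006 -0.002]
shift cm [ 0.86 -0.3   1.24] rot [-0.007  0.099 -0.002]
```

Request:
carry_out:
  motion:
    - [[0.2,-0.1,0.3,0,0.02,0,3],[0.4,-0.2,0.6,0,0.04,0,3],[0.6,-0.3,0.9,-0.005,0.07,0,3],[0.9,-0.3,1.2,-0.005,0.1,0,3],[0.9,-0.3,1.2,-0.005,0.1,0,3]]

```text
time_s: 6.97
position: [0.5427, 0.2777, 0.082]
tool_rot: [[0.261, 0.764, -0.59], [0.31, -0.645, -0.698], [-0.914, -0.001, -0.406]]
ft_force: [0.5, -0.3, -2.6]
grip_width: 0.0387
```

```bash
cat >> h.py <<'E'
def tilt(o): return np.degrees(np.arctan2(-o["tool_rot"][2,2],-o["tool_rot"][2,0]))
def brass(tag=None):
    d=env.get_image("scene"); im=d["image"]; hsv=cv2.cvtColor(im,cv2.COLOR_RGB2HSV)
    th=np.linspace(0,2*np.pi,40); poly=proj(d,np.c_[dish[0]+.066*np.cos(th),dish[1]+.066*np.sin(th),0*th+.032]).astype(np.int32)
    m=np.zeros(im.shape[:2],np.uint8); cv2.fillPoly(m,[poly],255)
    b=cv2.inRange(hsv,(10,70,40),(35,255,255)); n=cv2.countNonZero(b&m)
    o=env.observe(); print("t",round(o["time_s"],2),"tilt",tilt(o).round(2),"Fz",o["ft_force"][2].round(2),"M",o["wrist_torque"].round(3),"dish brass px",n,"blobs",cv2.connectedComponentsWithStats(b&m)[2][1:,4])
    if tag:
        x0,y0=poly.min(0)-30; x1,y1=poly.max(0)+40
        cv2.imwrite(tag,cv2.cvtColor(cv2.resize(im[max(y0-20,0):y1,x0:x1+20],None,fx=5,fy=5,interpolation=cv2.INTER_CUBIC)[:600,:800],cv2.COLOR_RGB2BGR))
E
python3 - <<'E'
from h import *
o=st(); brass("pics/d3.png")
L=o["position"]+o["tool_rot"]@np.array([.0065,0,.0864]); print("lip",L, "rel dish",L[:2]-dish)
E
```

```text
6.97 [0.5427 0.2777 0.082 ] q [ 9.7 30.8 93.8 24.4 39.3 33.1] F [ 0.53 -0.32 -2.58] M [-0.22   0.234  0.015] w 0.0387
t 7.02 tilt 23.92 Fz -1.72 M [-0.257  0.235 -0.022] dish brass px 0 blobs []
lip [0.49346903 0.21943999 0.04098373] rel dish [0.00846903 0.01143999]
```

View pics/d3.png

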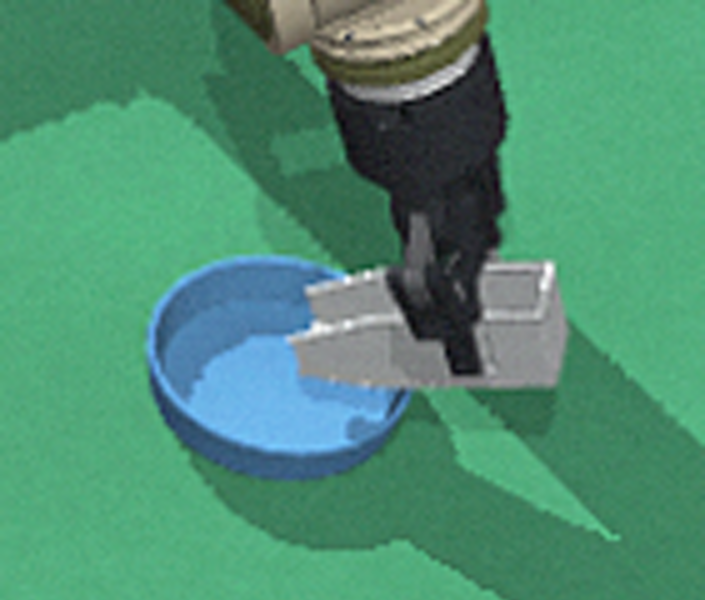

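The crop shows the spout lip over the dish, just right of its middle, at (305,335). There's clearance all round and nothing has dropped yet, so I'll tilt about the lip in small steps.

Request:
carry_out:
  motion:
    - [[-0.07,0,0,0,0.009,0,3],[-0.15,0,0.01,0,0.0175,0,3],[-0.22,0,0.01,0,0.026,0,3],[-0.3,0,0.02,0,0.035,0,3],[-0.3,0,0.02,0,0.035,0,3]]

```text
time_s: 7.43
position: [0.5433, 0.2781, 0.0861]
tool_rot: [[0.284, 0.765, -0.578], [0.336, -0.644, -0.688], [-0.898, 0.001, -0.44]]
ft_force: [-1.3, -0.2, -2.4]
grip_width: 0.0386
```

```bash
python3 -c "
from h import *
brass()"
```

```text
t 7.48 tilt 26.08 Fz -2.4 M [-0.265  0.166  0.054] dish brass px 14 blobs [14]
```

Request:
carry_out:
  motion:
    - [[-0.07,0,0,0,0.009,0,3],[-0.15,0,0.01,0,0.0175,0,3],[-0.15,0,0.01,0,0.0175,0,3],[-0.15,0,0.01,0,0.0175,0,3],[-0.15,0,0.01,0,0.0175,0,3]]

```text
time_s: 7.9
position: [0.5429, 0.2777, 0.0873]
tool_rot: [[0.294, 0.765, -0.573], [0.347, -0.644, -0.682], [-0.89, 0.001, -0.455]]
ft_force: [0.6, -0.4, -1.9]
grip_width: 0.0384
```

```bash
python3 -c "
from h import *
brass()"
```

```text
t 7.95 tilt 27.07 Fz -2.19 M [-0.242  0.21  -0.023] dish brass px 13 blobs [13]
```

Request:
carry_out:
  motion:
    - [[-0.07,0,0,0,0.009,0,3],[-0.15,0,0.01,0,0.0175,0,3],[-0.15,0,0.01,0,0.0175,0,3],[-0.15,0,0.01,0,0.0175,0,3],[-0.15,0,0.01,0,0.0175,0,3]]

```text
time_s: 8.37
position: [0.5424, 0.277, 0.0886]
tool_rot: [[0.304, 0.765, -0.568], [0.359, -0.644, -0.676], [-0.882, 0.001, -0.471]]
ft_force: [0.7, 0.7, -2.4]
grip_width: 0.0385
```

```bash
python3 -c "
from h import *
brass()"
```

```text
t 8.42 tilt 28.08 Fz -3.42 M [-0.226  0.244 -0.019] dish brass px 13 blobs [13]
```

```bash
python3 -c "
from h import *
brass('pics/d4.png')"
```

```text
t 8.47 tilt 28.07 Fz -1.99 M [-0.229  0.263  0.011] dish brass px 11 blobs [11]
```

View pics/d4.png

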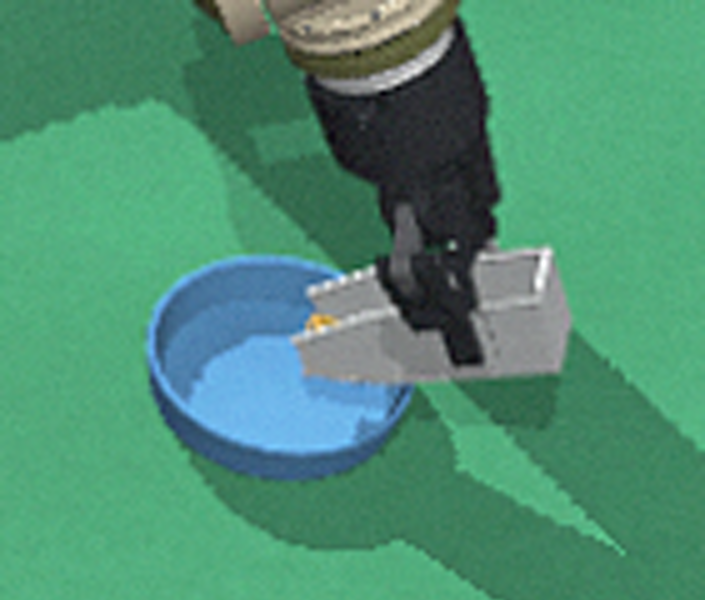

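The slides are still in the cup, with the first waiting at the lip at crop (320,322). I'll print blob positions from here on.

```bash
sed -i 's|"blobs",.*|"blobs",[(int(s[4]),*((c-(poly.min(0)-30)+[0,20])*5).round().astype(int)) for s,c in list(zip(*cv2.connectedComponentsWithStats(b\&m)[2:4]))[1:]])|' h.py; cat > c.py <<'E'
from h import *
brass()
E
python3 c.py
```

```text
t 8.52 tilt 28.08 Fz -1.46 M [-0.284  0.2   -0.027] dish brass px 11 blobs [(11, np.int64(320), np.int64(318))]
```

Request:
carry_out:
  motion:
    - [[-0.07,0,0,0,0.009,0,3],[-0.15,0,0.01,0,0.0175,0,3],[-0.15,0,0.01,0,0.0175,0,3],[-0.15,0,0.01,0,0.0175,0,3],[-0.15,0,0.01,0,0.0175,0,3]]

```text
time_s: 8.93
position: [0.5419, 0.2764, 0.0899]
tool_rot: [[0.314, 0.765, -0.562], [0.371, -0.644, -0.669], [-0.874, 0.001, -0.486]]
ft_force: [-0.6, 0.8, -2.1]
grip_width: 0.0383
```

```bash
python3 c.py
```

```text
t 8.98 tilt 29.08 Fz -1.88 M [-0.281  0.178  0.01 ] dish brass px 13 blobs [(13, np.int64(318), np.int64(319))]
```

Request:
carry_out:
  motion:
    - [[-0.07,0,0,0,0.009,0,3],[-0.15,0,0.01,0,0.0175,0,3],[-0.15,0,0.01,0,0.0175,0,3],[-0.15,0,0.01,0,0.0175,0,3],[-0.15,0,0.01,0,0.0175,0,3]]

```text
time_s: 9.4
position: [0.5414, 0.2758, 0.0912]
tool_rot: [[0.324, 0.765, -0.557], [0.383, -0.644, -0.663], [-0.865, 0.001, -0.501]]
ft_force: [-0.0, 0.4, -2.1]
grip_width: 0.0387
```

```bash
python3 c.py
```

```text
t 9.45 tilt 30.08 Fz -1.99 M [-0.297  0.2   -0.   ] dish brass px 9 blobs [(9, np.int64(319), np.int64(317))]
```

Request:
carry_out:
  motion:
    - [[-0.07,0,0,0,0.009,0,3],[-0.15,0,0.01,0,0.0175,0,3],[-0.15,0,0.01,0,0.0175,0,3],[-0.15,0,0.01,0,0.0175,0,3],[-0.15,0,0.01,0,0.0175,0,3]]

```text
time_s: 9.87
position: [0.5408, 0.2752, 0.0924]
tool_rot: [[0.333, 0.765, -0.551], [0.394, -0.644, -0.656], [-0.856, 0.001, -0.516]]
ft_force: [-0.2, -0.3, -1.8]
grip_width: 0.0386
```

```bash
python3 c.py
```

```text
t 9.92 tilt 31.09 Fz -2.16 M [-0.276  0.22  -0.009] dish brass px 39 blobs [(5, np.int64(324), np.int64(317)), (34, np.int64(282), np.int64(376))]
```

Request:
carry_out:
  motion:
    - [[-0.07,0,0,0,0.009,0,3],[-0.15,0,0.01,0,0.0175,0,3],[-0.15,0,0.01,0,0.0175,0,3],[-0.15,0,0.01,0,0.0175,0,3],[-0.15,0,0.01,0,0.0175,0,3]]

```text
time_s: 10.33
position: [0.5403, 0.2745, 0.0936]
tool_rot: [[0.343, 0.765, -0.545], [0.406, -0.644, -0.649], [-0.847, 0.001, -0.531]]
ft_force: [0.9, 0.2, -2.5]
grip_width: 0.0385
```

```bash
python3 c.py
```

```text
t 10.38 tilt 32.09 Fz -2.03 M [-0.265  0.268  0.018] dish brass px 40 blobs [(6, np.int64(318), np.int64(318)), (34, np.int64(282), np.int64(376))]
```

First slide dropped at about 31° (34 px at (282,376)). I'll use half-degree steps now, checking after each.

Request:
carry_out:
  motion:
    - [[-0.07,0,0.01,0,0.009,0,3],[-0.07,0,0.01,0,0.009,0,3],[-0.07,0,0.01,0,0.009,0,3],[-0.07,0,0.01,0,0.009,0,3],[-0.07,0,0.01,0,0.009,0,3]]

```text
time_s: 10.8
position: [0.54, 0.2742, 0.0942]
tool_rot: [[0.348, 0.765, -0.542], [0.412, -0.644, -0.645], [-0.842, 0.001, -0.539]]
ft_force: [0.0, 0.1, -1.8]
grip_width: 0.0383
```

```bash
python3 c.py
```

```text
t 10.85 tilt 32.6 Fz -0.96 M [-0.277  0.263  0.021] dish brass px 41 blobs [(7, np.int64(316), np.int64(317)), (34, np.int64(282), np.int64(376))]
```

Request:
carry_out:
  motion:
    - [[-0.08,0,0,0,0.009,0,3],[-0.08,0,0,0,0.009,0,3],[-0.08,0,0,0,0.009,0,3],[-0.08,0,0,0,0.009,0,3],[-0.08,0,0,0,0.009,0,3]]

```text
time_s: 11.27
position: [0.5397, 0.2738, 0.0949]
tool_rot: [[0.353, 0.765, -0.538], [0.417, -0.644, -0.641], [-0.838, 0.002, -0.546]]
ft_force: [0.1, 0.9, -2.7]
grip_width: 0.0385
```

```bash
python3 c.py
```

```text
t 11.32 tilt 33.12 Fz -2.04 M [-0.306  0.226  0.046] dish brass px 55 blobs [(2, np.int64(322), np.int64(318)), (53, np.int64(287), np.int64(376))]
```

Second one dropped at about 33.1°. I'll take single half-degree steps for the third.

Request:
carry_out:
  motion:
    - [[-0.07,0,0.01,0,0.009,0,3],[-0.07,0,0.01,0,0.009,0,3],[-0.07,0,0.01,0,0.009,0,3],[-0.07,0,0.01,0,0.009,0,3],[-0.07,0,0.01,0,0.009,0,3]]

```text
time_s: 11.73
position: [0.5394, 0.2735, 0.0954]
tool_rot: [[0.357, 0.765, -0.535], [0.423, -0.644, -0.638], [-0.833, 0.001, -0.554]]
ft_force: [0.2, -0.1, -1.6]
grip_width: 0.0382
```

```bash
python3 c.py
```

```text
t 11.78 tilt 33.63 Fz -1.65 M [-0.301  0.238  0.054] dish brass px 66 blobs [(4, np.int64(320), np.int64(318)), (36, np.int64(281), np.int64(377)), (26, np.int64(320), np.int64(396))]
```

```bash
python3 -c "
from h import *
brass('pics/d5.png')"
```

```text
t 11.83 tilt 33.63 Fz -0.88 M [-0.333  0.217  0.03 ] dish brass px 64 blobs [(4, np.int64(320), np.int64(318)), (34, np.int64(281), np.int64(376)), (26, np.int64(320), np.int64(396))]
```

View pics/d5.png

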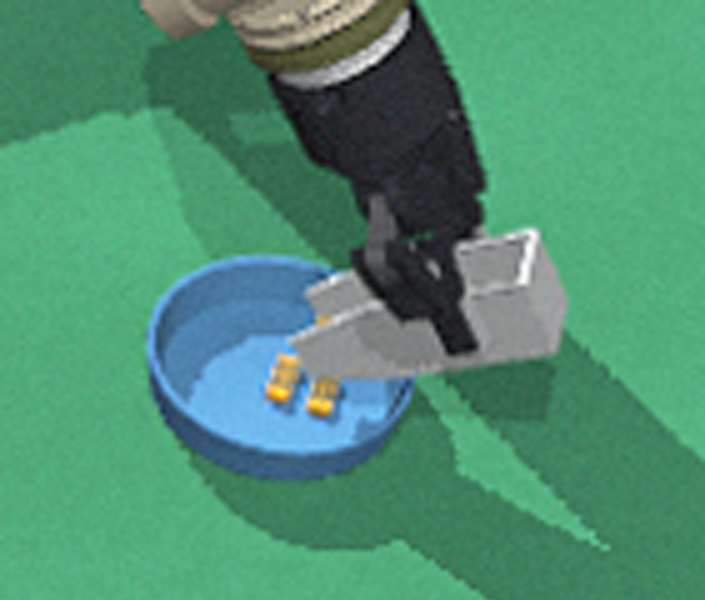

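Exactly two slides are in the dish, at (282,378) and (322,392), and the third is at the lip at (322,320).

Request:
carry_out:
  motion:
    - [[-0.08,0,0,0,0.009,0,3],[-0.08,0,0,0,0.009,0,3],[-0.08,0,0,0,0.009,0,3],[-0.08,0,0,0,0.009,0,3],[-0.08,0,0,0,0.009,0,3]]

```text
time_s: 12.25
position: [0.5391, 0.2731, 0.096]
tool_rot: [[0.362, 0.765, -0.532], [0.429, -0.644, -0.634], [-0.828, 0.001, -0.561]]
ft_force: [-0.1, 0.2, -2.1]
grip_width: 0.0387
```

```bash
python3 c.py
```

```text
t 12.3 tilt 34.15 Fz -2.71 M [-0.37   0.202  0.013] dish brass px 68 blobs [(5, np.int64(319), np.int64(317)), (36, np.int64(282), np.int64(377)), (27, np.int64(320), np.int64(395))]
```

Request:
carry_out:
  motion:
    - [[-0.07,0,0.01,0,0.009,0,3],[-0.07,0,0.01,0,0.009,0,3],[-0.07,0,0.01,0,0.009,0,3],[-0.07,0,0.01,0,0.009,0,3],[-0.07,0,0.01,0,0.009,0,3]]

```text
time_s: 12.72
position: [0.5388, 0.2728, 0.0966]
tool_rot: [[0.367, 0.765, -0.529], [0.434, -0.644, -0.63], [-0.822, 0.001, -0.569]]
ft_force: [0.1, 0.7, -2.0]
grip_width: 0.0384
```

```bash
python3 c.py
```

```text
t 12.77 tilt 34.66 Fz -2.05 M [-0.295  0.284 -0.011] dish brass px 65 blobs [(4, np.int64(318), np.int64(318)), (35, np.int64(281), np.int64(377)), (26, np.int64(320), np.int64(396))]
```

Request:
carry_out:
  motion:
    - [[-0.08,0,0,0,0.009,0,3],[-0.08,0,0,0,0.009,0,3],[-0.08,0,0,0,0.009,0,3],[-0.08,0,0,0,0.009,0,3],[-0.08,0,0,0,0.009,0,3]]

```text
time_s: 13.18
position: [0.5385, 0.2724, 0.0972]
tool_rot: [[0.372, 0.765, -0.525], [0.44, -0.644, -0.626], [-0.817, 0.001, -0.576]]
ft_force: [-0.9, -0.8, -2.5]
grip_width: 0.0385
```

```bash
python3 c.py
```

```text
t 13.23 tilt 35.18 Fz -2.53 M [-0.332  0.245 -0.021] dish brass px 66 blobs [(5, np.int64(314), np.int64(317)), (35, np.int64(281), np.int64(376)), (26, np.int64(320), np.int64(396))]
```

Request:
carry_out:
  motion:
    - [[-0.07,0,0.01,0,0.009,0,3],[-0.07,0,0.01,0,0.009,0,3],[-0.07,0,0.01,0,0.009,0,3],[-0.07,0,0.01,0,0.009,0,3],[-0.07,0,0.01,0,0.009,0,3]]

```text
time_s: 13.65
position: [0.5382, 0.2721, 0.0977]
tool_rot: [[0.376, 0.765, -0.522], [0.446, -0.644, -0.622], [-0.812, 0.001, -0.583]]
ft_force: [0.4, 0.1, -1.7]
grip_width: 0.0386
```

```bash
python3 c.py
```

```text
t 13.7 tilt 35.69 Fz -1.07 M [-0.296  0.234  0.053] dish brass px 99 blobs [(1, np.int64(320), np.int64(315)), (98, np.int64(301), np.int64(385))]
```

The brass area jumped to 98 px, so the third has dropped. Tilting back.

Request:
carry_out:
  motion:
    - [[0.3,0,0,0,-0.035,0,3],[0.6,0,0,0,-0.07,0,3],[0.9,0,0,0,-0.105,0,3],[1.2,0,0,0,-0.14,0,3],[1.5,0,0,0,-0.175,0,3]]

```text
time_s: 14.12
position: [0.5439, 0.2788, 0.0855]
tool_rot: [[0.279, 0.765, -0.58], [0.329, -0.644, -0.691], [-0.902, 0.002, -0.432]]
ft_force: [-0.3, -0.2, -3.0]
grip_width: 0.0386
```

```bash
python3 -c "
from h import *
brass('pics/d6.png')
o=env.observe(); p=o['position']; 
delta(p+[0,0,.05],toolR(50,0))"
```

```text
t 14.17 tilt 25.51 Fz -1.74 M [-0.199  0.134 -0.004] dish brass px 102 blobs [(10, np.int64(327), np.int64(320)), (92, np.int64(300), np.int64(385))]
shift cm [-4.51  0.01 -2.15] rot [-0.001 -0.445 -0.002]
```

View pics/d6.png

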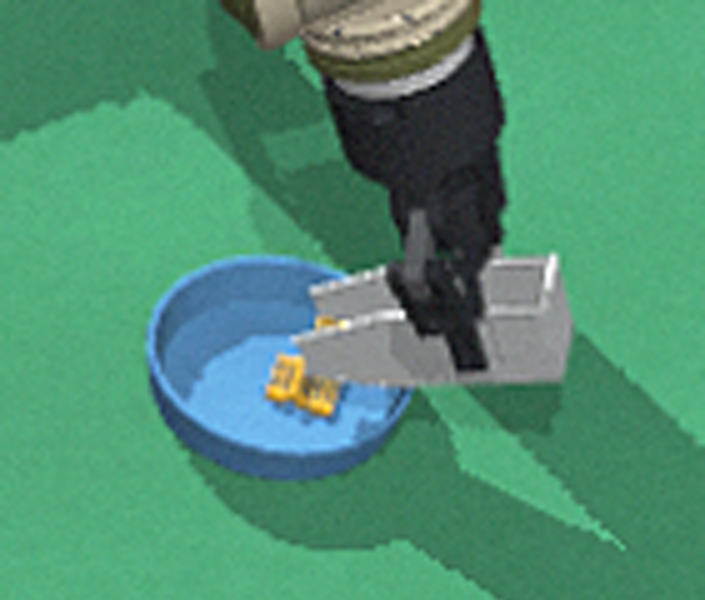

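Request:
carry_out:
  motion:
    - [[-0.5,0,-0.2,0,-0.04,0,3],[-1,0,-0.4,0,-0.08,0,3],[-1.5,0,-0.7,0,-0.13,0,3],[-2,0,-0.9,0,-0.18,0,3],[-2.3,0,-1.1,0,-0.22,0,3]]

```text
time_s: 14.58
position: [0.5439, 0.2789, 0.1118]
tool_rot: [[0.146, 0.765, -0.627], [0.171, -0.644, -0.746], [-0.974, 0.002, -0.225]]
ft_force: [0.3, -0.9, -1.6]
grip_width: 0.0384
```

Request:
carry_out:
  motion:
    - [[-0.7,0,-0.1,0,-0.045,0,3],[-1.4,0,-0.3,0,-0.09,0,3],[-2.1,0,-0.5,0,-0.14,0,3],[-2.8,0,-0.6,0,-0.19,0,3],[-3.2,0,-0.7,0,-0.225,0,3]]

```text
time_s: 15.0
position: [0.5436, 0.2789, 0.1446]
tool_rot: [[0.002, 0.766, -0.643], [0.002, -0.643, -0.766], [-1.0, 0.001, -0.003]]
ft_force: [-0.1, -0.6, -2.0]
grip_width: 0.0383
```

```bash
python3 -c "
from h import *
st(); brass()
delta([.495,-.1895,.14],toolR(-27,0))"
```

```text
15.0 [0.5436 0.2789 0.1446] q [16.1 32.4 73.   0.  74.4 56.1] F [-0.14 -0.59 -2.  ] M [ 0.091 -0.064 -0.024] w 0.0383
t 15.05 tilt 0.14 Fz -2.04 M [ 0.023 -0.066  0.006] dish brass px 111 blobs [(111, np.int64(303), np.int64(383))]
shift cm [ 0.44 26.37 39.07] rot [ 1.344 -0.003  0.   ]
```

Request:
carry_out:
  motion:
    - [[0,0.7,1,0.03,0,0,3],[0,2,2.9,0.1,0,0,3],[0.1,3.5,5.2,0.18,0,0,3],[0.1,5.1,7.5,0.26,0,0,3],[0.1,6.6,9.8,0.336,0,0,3]]

```text
time_s: 15.47
position: [0.53, 0.1593, 0.142]
tool_rot: [[0.003, 0.506, -0.862], [0.003, -0.862, -0.506], [-1.0, -0.001, -0.004]]
ft_force: [1.1, -0.4, -1.1]
grip_width: 0.0384
```

Request:
carry_out:
  motion:
    - [[0,1.9,1.4,0.067,0,0,3],[0,3.8,2.8,0.134,0,0,3],[0.1,5.7,4.3,0.2,0,0,3],[0.1,7.6,5.7,0.27,0,0,3],[0.1,9.5,7.1,0.336,0,0,3]]

```text
time_s: 15.88
position: [0.5172, 0.0415, 0.1409]
tool_rot: [[0.003, 0.194, -0.981], [0.003, -0.981, -0.194], [-1.0, -0.002, -0.004]]
ft_force: [2.0, 0.5, -1.5]
grip_width: 0.0388
```

Request:
carry_out:
  motion:
    - [[0,2.3,0.7,0.067,0,0,3],[0,4.5,1.4,0.134,0,0,3],[0.1,6.8,2.1,0.2,0,0,3],[0.1,9,2.8,0.27,0,0,3],[0.1,11.3,3.5,0.336,0,0,3]]

```text
time_s: 16.3
position: [0.5052, -0.0759, 0.1397]
tool_rot: [[0.004, -0.141, -0.99], [0.003, -0.99, 0.141], [-1.0, -0.003, -0.003]]
ft_force: [0.6, -0.9, -2.3]
grip_width: 0.0385
```

Request:
carry_out:
  motion:
    - [[0,3,-0.1,0.085,0,0,3],[0,6,-0.2,0.17,0,0,3],[0.1,8.5,-0.3,0.25,0,0,3],[0.1,10.5,-0.3,0.31,0,0,3],[0.1,11.8,-0.4,0.336,0,0,3]]

```text
time_s: 16.72
position: [0.4931, -0.1941, 0.1385]
tool_rot: [[0.004, -0.46, -0.888], [0.002, -0.888, 0.46], [-1.0, -0.004, -0.002]]
ft_force: [-0.8, -0.1, -2.4]
grip_width: 0.0385
```

```bash
python3 -c "
from h import *
st()
delta([.495,-.1895,.0241],toolR(-27,0))
save('wrist','pics/w3.png')"
```

```text
16.72 [ 0.4931 -0.1941  0.1385] q [-34.4  25.5  87.    0.2  67.3  82.9] F [-0.82 -0.13 -2.36] M [-0.083  0.004  0.008] w 0.0385
shift cm [11.44 -0.45  0.07] rot [-0.007 -0.002  0.004]
```

View pics/w3.png

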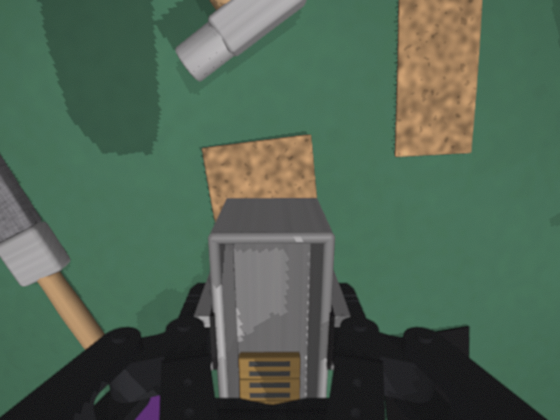

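The wrist view shows the cup level over its mat with slides at the front, at (270,375). Lowering it.

Request:
carry_out:
  motion:
    - [[1.5,-0.2,0,-0.003,-0.002,0.004,3],[3.5,-0.4,0,-0.007,-0.002,0.004,3],[5.5,-0.45,0.1,-0.007,-0.002,0.004,3],[7.5,-0.45,0.1,-0.007,-0.002,0.004,3],[9,-0.45,0.1,-0.007,-0.002,0.004,3]]

```text
time_s: 17.18
position: [0.495, -0.1865, 0.0475]
tool_rot: [[-0.001, -0.448, -0.894], [0.0, -0.894, 0.448], [-1.0, 0.0, 0.001]]
ft_force: [-0.4, -0.5, -2.1]
grip_width: 0.0382
```

Request:
carry_out:
  motion:
    - [[0.6,0,0,0,0,0,3],[1.2,0,0,0,0,0,3],[1.6,0,0,0,0,0,3],[2,0,0,0,0,0,3],[2,0,0,0,0,0,3]]

```text
time_s: 17.6
position: [0.4957, -0.1874, 0.0289]
tool_rot: [[-0.0, -0.449, -0.894], [-0.001, -0.894, 0.449], [-1.0, 0.001, -0.0]]
ft_force: [-0.2, 0.4, -2.1]
grip_width: 0.0385
```

```bash
python3 -c "
from h import *
st()
delta([.495,-.1895,.0241],toolR(-27,0))"
```

```text
17.6 [ 0.4957 -0.1874  0.0289] q [-33.5  34.5  93.6  -0.1  51.9  83.2] F [-0.17  0.38 -2.14] M [-0.046 -0.035  0.008] w 0.0385
shift cm [ 0.48  0.22 -0.03] rot [ 0.006 -0.    -0.001]
```

Request:
carry_out:
  motion:
    - [[0.1,0.1,0,0.006,0,0,3],[0.2,0.2,0,0.006,0,0,3],[0.3,0.2,0,0.006,0,0,3],[0.4,0.2,0,0.006,0,0,3],[0.4,0.2,0,0.006,0,0,3]]

```text
time_s: 18.02
position: [0.4948, -0.1893, 0.0249]
tool_rot: [[-0.001, -0.454, -0.891], [-0.001, -0.891, 0.454], [-1.0, 0.001, 0.0]]
ft_force: [-0.0, 0.1, -2.4]
grip_width: 0.0386
```

```bash
python3 -c "
from h import *
st()"
```

```text
18.02 [ 0.4948 -0.1893  0.0249] q [-33.7  34.8  93.8  -0.1  51.4  83.4] F [-0.05  0.13 -2.39] M [ 0.    -0.048 -0.004] w 0.0386
```

Still carrying the weight; down another couple of millimetres until it makes contact.

Request:
carry_out:
  motion:
    - [[0.05,0,0,0,0,0,3],[0.1,0,0,0,0,0,3],[0.1,0,0,0,0,0,3],[0.1,0,0,0,0,0,3],[0.1,0,0,0,0,0,3]]

```text
time_s: 18.43
position: [0.4949, -0.1894, 0.0242]
tool_rot: [[-0.0, -0.454, -0.891], [-0.001, -0.891, 0.454], [-1.0, 0.001, -0.0]]
ft_force: [-0.3, 0.2, 2.2]
grip_width: 0.0378
```

Request:
carry_out:
  motion:
    - [[0.03,0,0,0,0,0,3],[0.06,0,0,0,0,0,3],[0.06,0,0,0,0,0,3],[0.06,0,0,0,0,0,3],[0.06,0,0,0,0,0,3]]

```text
time_s: 18.85
position: [0.4949, -0.1893, 0.0242]
tool_rot: [[-0.0, -0.454, -0.891], [-0.002, -0.891, 0.454], [-1.0, 0.001, -0.001]]
ft_force: [-3.1, 0.1, 8.8]
grip_width: 0.0384
```

```bash
python3 -c "
from h import *
st()"
```

```text
18.85 [ 0.4949 -0.1893  0.0242] q [-33.7  34.9  93.8  -0.1  51.2  83.4] F [-3.14  0.09  8.83] M [0.228 0.388 0.014] w 0.0384
```

Request:
carry_out:
  motion:
    - [[-0.06,0,0,0,0,0,3.9],[-0.06,0,0,0,0,0,4.4],[-0.06,0,0,0,0,0,5],[-0.06,0,0,0,0,0,6],[-0.06,0,0,0,0,0,7]]

```text
time_s: 19.27
position: [0.4949, -0.1893, 0.0238]
tool_rot: [[-0.001, -0.454, -0.891], [-0.001, -0.891, 0.454], [-1.0, 0.001, 0.0]]
ft_force: [0.1, 0.3, 1.1]
grip_width: 0.0694
```

Request:
carry_out:
  motion:
    - [[0,0,0,0,0,0,7.5],[0,0,0,0,0,0,8],[-1,0,0,0,0,0,8.2],[-2.5,0,0,0,0,0,8.2],[-4.5,0,0,0,0,0,8.2]]

```text
time_s: 19.68
position: [0.4944, -0.189, 0.0693]
tool_rot: [[-0.002, -0.454, -0.891], [-0.0, -0.891, 0.454], [-1.0, 0.001, 0.002]]
ft_force: [0.8, 0.6, -0.0]
grip_width: 0.0822
```

Request:
carry_out:
  motion:
    - [[-3,0,0,0,0,0,8.2],[-6,0,0,0,0,0,8.2],[-9,0,0,0,0,0,8.2],[-12,0,0,0,0,0,8.2],[-13,0,0,0,0,0,8.2]]

```text
time_s: 20.1
position: [0.4958, -0.1896, 0.2042]
tool_rot: [[0.006, -0.454, -0.891], [-0.005, -0.891, 0.454], [-1.0, 0.002, -0.007]]
ft_force: [0.2, -0.5, 0.4]
grip_width: 0.0818
```

```bash
python3 -c "
from h import *
st(); brass('pics/d7.png'); save('wrist','pics/w4.png')
a=cv2.imread('pics/d7.png'); b=cv2.imread('pics/w4.png'); cv2.imwrite('pics/f.png',cv2.resize(np.hstack([cv2.resize(a[150:550,100:500],(420,420)),b[:,100:460]]),(780,420)))
d=load('pics/w4.npy')
C=cupR(-27,0)
for x,y in((40,19.5),(40,-19.5),(-40,19.5),(-40,-19.5)): print((x,y),proj(d,[np.array([.495,-.189,.031])+C@np.array([x,y,17])/1000]).round(1))
"
```

```text
20.1 [ 0.4958 -0.1896  0.2042] q [-33.7  21.5  81.4  -0.1  76.6  83.4] F [ 0.21 -0.49  0.38] M [ 0.069  0.011 -0.043] w 0.0818
t 20.15 tilt 0.46 Fz 1.39 M [-0.023  0.035  0.014] dish brass px 111 blobs [(111, np.int64(302), np.int64(383))]
(40, 19.5) [[247.5 153.6]]
(40, -19.5) [[297.2 153.6]]
(-40, 19.5) [[249.4 248.2]]
(-40, -19.5) [[295.3 248.1]]
```

View pics/f.png

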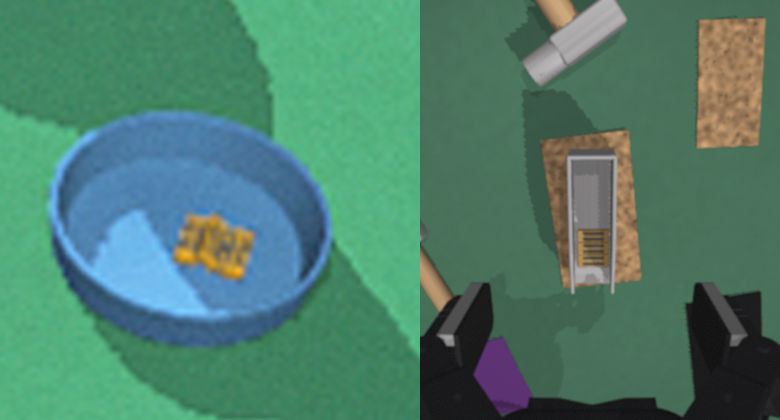

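The cup is back on its mat, upright and released, holding three slides (six slots visible). The brass group in the dish has the area of three slides, and nothing lies on the bench.

```bash
python3 -c "
from h import *
d=env.get_image('top'); hsv=cv2.cvtColor(d['image'],cv2.COLOR_RGB2HSV); b=cv2.inRange(hsv,(98,90,40),(120,255,255)); b[:,230:]=0; b[:160]=0
c=max(cv2.findContours(b,0,2)[0],key=cv2.contourArea); print('dish',cv2.minEnclosingCircle(onplane(d,cv2.convexHull(c).reshape(-1,2),.032)[:,:2].astype(np.float32)))
print(env.close_job())"
```

```text
dish ((0.48459967970848083, 0.20813991129398346), 0.06945072114467621)
the job is handed in; nothing more can be done
None
```

I poured three of the six slides into the blue dish, then stood the cup upright on its cork mat and let go. The job was handed in at about 20 s. The slides dropped one at a time, at tilts of about 31°, 33° and 35.5°.

- **Cup:** the last wrist picture shows it on the larger cork mat with three slides in it, counted by their six dark slots.
- **Dish:** the brass area was 111 px, about 37 px per slide. I saw the first two slides lying separately. The third touches them in the last picture, so the count of three rests on that area and on the three left in the cup.
- **Dish position:** it moved less than 1 mm, which is within the measuring error.
- **Bench and forces:** the last two pictures (the dish and the mat area) showed no slide on the bench, and the largest wrist force I read was about 9 N, when the cup touched down on the mat. I did not measure the bystanders again; the arm's path kept clear of them.

No check failed or disagreed.

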